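Clamp a half-mould with a lift-and-turn ratchet lever

TASK

Clamp the aluminium half-mould in the blue deburring fixture with the orange-knobbed ratchet lever: pull the lever clockwise (seen from above), lift it off its serrations and swing it back, let it drop in again and pull again, as often as it takes, until the mould is held firmly between the jaw and the backstop. Feel the load on the knob and do not overtighten, or its thin walls are crushed; leave the lever down in its serrations, let go, and leave the other things on the bench alone.

Things in the scene. Friction and masses are not known exactly. Their poses are not given: they have to be found in the camera images.
- fixture: Fixed fixture; origin on the bench top, own +y from the blue lever housing to the blue backstop, z up. Bed 190 x 280 x 12 mm centred 25 mm to -y. Housing 120 x 87 mm, 70 mm high, centred 112 mm to -y; a jaw with sprung copper pad comes out of it to +y. Backstop 150 x 24 x 60 mm on the bed, its exact place not given. Two 58 mm tall pins stand on it 46 mm from the lever axis, outside its swing.
- hub (a point): Point on the vertical axis about which the lever turns, at knob-centre height with the lever seated (139 mm above the bench), above the centre of the lever's black hub (50 mm diameter, top 116 mm above the bench).
- knob (a point): Centre of the orange lever knob: upright cylinder 26 mm in diameter, 36 mm high, spinning freely on its own vertical pin so that the hand need not turn with the lever. 85 mm from the lever axis, 139 mm above the bench when the lever is seated. A black bar 14 mm thick leads from its foot to the hub; it can be pinched from above along any line, the space around is free.
- swing (a joint): Angle of the lever in rad, 0 to 1.45 between its end stops, growing clockwise seen from above (the tightening direction). At 0 the lever points 48 degrees clockwise of the fixture's own +x axis; at 1.45, 131 degrees clockwise of it.
- lift (a joint): Height of the lever above its seat in m: 0 down, in mesh; 0.012 top stop. The serrations are 5 mm deep: at 0.005 it rides on the tips, from 0.006 up it swings free. A spring pushes it down; lifting takes 6 to 9 N at the knob. It may start on the tips, and drops into mesh by itself once turned, if not held up by a tight grip.
- screw (a joint): Angle in rad of the serrated spindle under the lever, 0 to 4.2, growing clockwise. 16 serrations (0.39 rad apart) with about 0.1 rad of play. With the lever down it goes along with it both ways, so swinging back unlifted loosens the jaw; with the lever lifted it stays by friction. The jaw advances 5 mm per rad. Turning it with the jaw running free takes about 9.5 N sideways at the knob.
- mould: Loose aluminium half-mould in the fixture: ribbed open box 150 x 120 x 50 mm, about 0.8 kg, origin under its centre, 12 mm above the bench. Slack between pad and backstop 5 to 11.5 mm in all. Once squeezed, the slow pull at the knob rises 6 N per rad from 9.5 N: firmly held (40 to 150 N) at 12 to 17 N, best 14 N; past 18 N it is crushed. A reading taken after a stop is up to 2 N lower.
- scraper: Bystander: blue-handled deburring scraper, 200 mm long, 26 mm thick, lying on the bench beyond the fixture; origin under its middle. Do not disturb.
- brush: Bystander: hand brush, 200 mm long, 42 mm wide, lying on the bench on the robot's side of the fixture; origin under its middle. Do not disturb.
- jar: Bystander: small jar with a yellow cap, 56 mm in diameter, 70 mm high, standing on the bench beyond the lever; origin under its centre. Do not disturb.
Not all that is in view belongs to the job. There is more than one size of the mould; the job needs the smallest.

How it is judged:
By the outcome, as a careful person would: the job done as asked, in the order asked, and still so for the second after the job is handed in, with the robot touching nothing.
It also fails if it takes over 67 s, if anything falls off the work surface, if the arm or the gripper's body presses on something with over 40 N, if the wrist force passes 120 N, or if a joint passes its speed limit or range.

ROBOT

A 6-joint arm with a two-finger parallel gripper is mounted at the origin on the work surface. World frame = base frame: x ahead of the robot, y to its left, z up, the work surface at z = 0. Lengths are in m, angles in rad, forces in N, time in s.
With the tool pointing down it reaches from about 0.325 to 0.775 m from the base axis. Payload 9.3 kg.
Tool frame: the origin (TCP) lies between the finger pads; the fingertips stand 11 mm ahead of it and the grasp point (between the pads) lies 8 mm behind it; z points along the fingers, y is the line along which they close (so a half turn about z gives the same grasp; the last joint's range is limited). The gripper opens to 85 mm and grips with 20 to 120 N. Pads are 22 mm wide; open, the fingers measure 114 mm over their backs; the gripper's body (76 mm by 85 mm) begins 54 mm behind the grasp point. The pads swing forward as they close: fully open they stand 13 mm farther back than shut.
Start: joints at [0.969, 0.259, 0.021, 1.334, 0, 1.418], TCP at [0.239, 0.496, 0.242] pointing down, gripper open.
Joint ranges: [-3.04, 3.04], [-0.91, 1.82], [-1.04, 1.36], [-1.92, 1.95], [-1.52, 1.45], [-3.14, 3.14]. Speed limits (rad/s): [2.22, 2.22, 2.79, 3.14, 3.14, 3.14].

INTERFACE

Orientations are given as a unit quaternion [x, y, z, w].
In Python, from rig import ctrl, optics, ticket gives the robot as it stands.
- The arm moves only by the tool apply_moves, never from a script. Its argument "plan" is a list of rows, each a list of 7 numbers: the shift along the tool's x, y, z in m, then the turn, a rotation vector about the tool's x, y, z in rad, then the opening, from 0 (shut) to 1 (fully open). A call has 1 to 10 rows; each row shifts and turns the commanded pose from where the row before left it, along the tool's axes as they then stand; what a row does not reach is not made up. A row lasts 1/8 s, in which the tool goes at most 62.5 mm and 10.7 degrees, less where a joint would pass 70% of its speed; a pose out of reach is approached as far as the arm can. A call with a gripper value outside its range is refused whole. The fingers move at their own pace and stop on an object; the grip force is fixed at half the most. Time passes only in rows, so rows that do not move let the fingers close. It gives the time, the measured TCP pose, the force, the opening and the grip force at its end, in the units of the state.
- ctrl.observe(): the state, without advancing time (a new reading comes with each control period).
- optics.grab_frame(name): name is "scene" or "side" or "wrist"; returns the picture (384x512x3 uint8, red, green, blue); there is no depth.
- optics.camera_params(name): a dict with "fx", "fy", "cx", "cy" (pixels), "extrinsics" (4x4, takes a point from camera to world coordinates). Camera axes: x right, y down, z forward; pixel columns grow to the right and rows downward; lengths in m; the calibration is good to about 2 mm. A picture is of the moment at which its call begins: read the wrist's pose just before it. camera_params takes no time and is no camera call; for the wrist camera it gives the pose at the moment of the call.
- ticket.hand_in(): hands the job in; it is judged then, once.
The state is a dict: "t": time; "q": joint angles; "joint_vel": joint speeds; "effort": joint torques, N m; "ee_pos": TCP position; "tcp_rot": TCP orientation; "ft_force": force on the tool from outside, world axes, zero at the start; "torque": the same for the moment, N m; "width": opening from 0.0 (shut) to 1.0 (fully open); "grip_force": force on a finger pad.
Only numpy, scipy, OpenCV 4.12 (cv2) and the standard library are available. Lean on these libraries where they do the work, as an engineer would, in place of code of your own. Each camera call takes 0.05 s, during which the arm holds its last target. There are 200 camera calls.

## Working session

There is one attempt and no reset: what is moved stays moved. The work goes in short steps, Python scripts to look and compute and a tool call to move; the robot and the scene stay as the last step left them, time stands still between calls to the robot, and variables do not carry over. Pictures are saved under pics/ and viewed, at most 10 in all, crops included, and the job is handed in when it is done.

Besides the shell and the picture viewer there is one more tool, called after "Emit:" as name(argument=value, ...) on one line, values as JSON. apply_moves: Moves the arm, as the interface text tells. Its arguments: {"type":"object","properties":{"plan":{"type":"array"}},"required":["plan"]}

```bash
mkdir -p pics; python3 - <<'E'
from rig import ctrl, optics
import cv2, numpy as np
s=ctrl.observe(); print(s)
for n in ("scene","side"):
    im=optics.grab_frame(n); np.save(f"pics/{n}.npy",im)
    cv2.imwrite(f"pics/{n}.png",cv2.resize(im[...,::-1],(768,576),interpolation=cv2.INTER_CUBIC))
    p=optics.camera_params(n); print(n,p)
E
```

```text
{'t': 0.0, 'q': array([ 9.69402777e-01,  2.59227619e-01,  2.07340453e-02,  1.33369134e+00,
       -1.67519160e-05,  1.41825351e+00]), 'joint_vel': array([ 0.00076744,  0.00051907,  0.00125249, -0.00109281,  0.00010465,
        0.00083393]), 'effort': array([-3.55113320e-03, -5.55642271e+01,  3.44533253e+01,  1.37175494e-02,
       -3.65395999e-04, -2.42170648e-05]), 'ee_pos': array([0.23848641, 0.49530339, 0.241636  ]), 'tcp_rot': array([ 2.22546117e-01,  9.74921917e-01, -6.48625994e-04, -2.47783502e-04]), 'ft_force': array([0.3240262 , 0.49029417, 0.1027132 ]), 'torque': array([-0.05149138, -0.05732683,  0.0068974 ]), 'grip_force': 0.0, 'width': 1.005349383421148}
scene {'fx': 489.5889665999062, 'fy': 489.5889665999062, 'cx': 256.97793712538396, 'cy': 177.76123438128934, 'extrinsics': array([[-0.46494394,  0.607289  , -0.64422605,  1.41286116],
       [ 0.88516592,  0.30442577, -0.35186112,  0.52969896],
       [-0.01756238, -0.73384264, -0.67909244,  0.98707356],
       [ 0.        ,  0.        ,  0.        ,  1.        ]])}
side {'fx': 383.47767480436573, 'fy': 383.47767480436573, 'cx': 259.4912230311202, 'cy': 189.09135743118273, 'extrinsics': array([[-0.98957249, -0.10190846,  0.10178879,  0.47480605],
       [-0.14400055,  0.68435503, -0.71478811,  0.66620133],
       [ 0.00318329, -0.72199229, -0.69189378,  0.71507672],
       [ 0.        ,  0.        ,  0.        ,  1.        ]])}
```

View pics/scene.png

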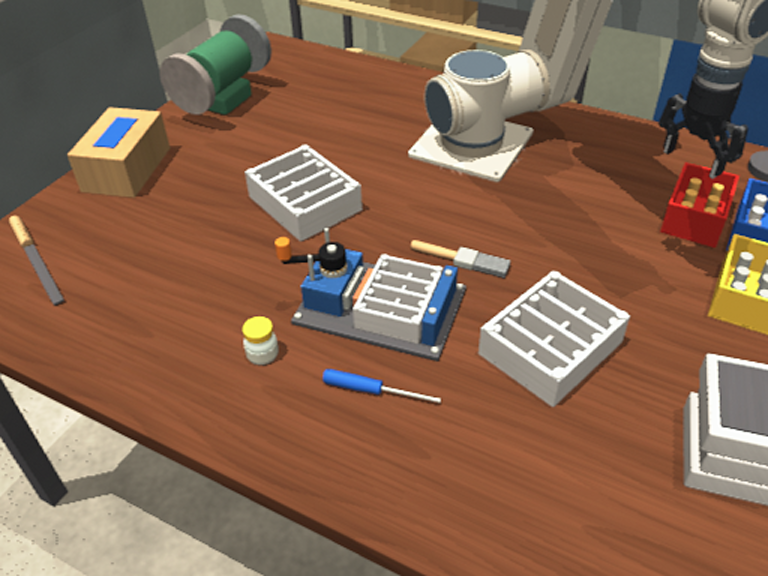

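View pics/side.png

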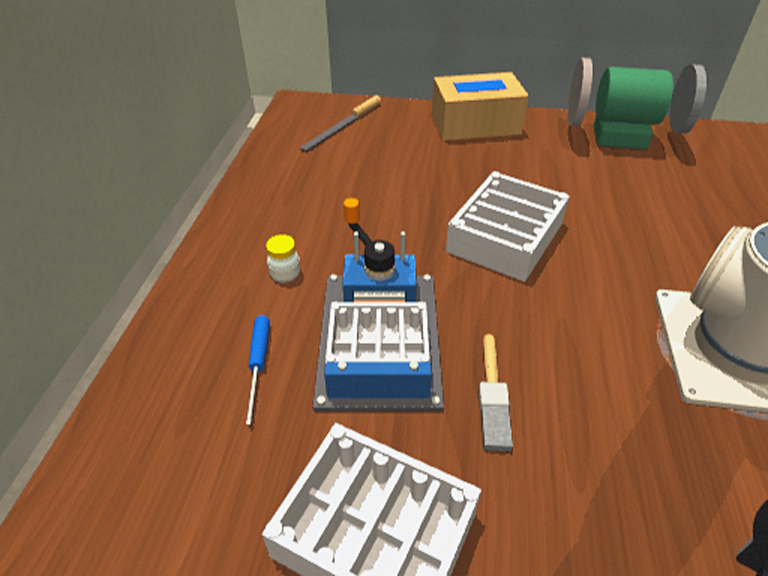

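The scene picture shows the orange knob at (283,249) and the black hub at (332,252). In the side picture they are at (351,210) and (379,252). Things that could be mistaken:
- **For the knob:** the yellow jar cap, scene (258,330), and the yellow bin at right.
- **For the mould:** the large moulds at scene (555,335) and (303,190). The smallest mould is the one already in the fixture, at (400,297).

My choice is the orange knob on the black lever.

```bash
cat > h.py <<'E'
import numpy as np, cv2
from rig import ctrl, optics
def ray(n,u,v,p=None):
    p=p or optics.camera_params(n); E=p["extrinsics"]
    d=E[:3,:3]@np.array([(u-p["cx"])/p["fx"],(v-p["cy"])/p["fy"],1]); return E[:3,3],d/np.linalg.norm(d)
def plane(n,u,v,z,p=None):
    o,d=ray(n,u,v,p); return o+d*(z-o[2])/d[2]
def tri(rs):
    A=sum(np.eye(3)-np.outer(d,d) for o,d in rs); b=sum((np.eye(3)-np.outer(d,d))@o for o,d in rs); return np.linalg.solve(A,b)
def blob(im,lo,hi,box=None):
    m=cv2.inRange(cv2.cvtColor(im,cv2.COLOR_RGB2HSV),lo,hi)
    if box is not None:
        k=np.zeros_like(m);k[box[1]:box[3],box[0]:box[2]]=255;m&=k
    n,l,s,c=cv2.connectedComponentsWithStats(m); i=1+np.argmax(s[1:,4]); return c[i],s[i]
E
python3 - <<'E'
from h import *
I={n:np.load(f"pics/{n}.npy") for n in("scene","side")}
bx={"scene":(175,150,215,185),"side":(220,125,250,155)}
r=[]
for n in I:
    c,s=blob(I[n],(5,150,90),(20,255,255),bx[n]); print(n,c,s); r.append(ray(n,*c)); print(plane(n,*c,.139))
print("knob",tri(r))
# hub: black blob
hb={"scene":(208,155,235,182),"side":(240,155,267,182)}
r=[]
for n in I:
    c,s=blob(I[n],(0,0,0),(180,255,60),hb[n]); print(n,c,s); r.append(ray(n,*c)); print(plane(n,*c,.105))
print("hub",tri(r))
# bed corners bolts in side view at z=.012 (half-scale)
for u,v in((334,279),(427,279),(321,399),(436,400)): print(plane("side",u/1.5,v/1.5,.014))
E
python3 - <<'E'
import numpy as np,cv2
a=np.load('pics/scene.npy')[130:240,170:320];b=np.load('pics/side.npy')[120:280,190:310]
a=cv2.resize(a,(480,352));b=cv2.resize(b,(264,352));cv2.imwrite('pics/crop.png',np.hstack([a,b])[...,::-1])
E
```

```text
scene [189.77730193 167.90471092] [175 150  40  35 934]
[ 0.65354493 -0.08464684  0.139     ]
side [234.41566265 139.06144578] [220 125  30  30 830]
[ 0.64803346 -0.09943881  0.139     ]
knob [ 0.64849208 -0.09070172  0.13915276]
scene [220.59143969 171.62256809] [209 162  22  19 257]
[ 0.59846879 -0.02634374  0.105     ]
side [251.3826087  169.88405797] [240 155  23  26 345]
[ 0.59371224 -0.02780722  0.105     ]
hub [ 0.59450819 -0.02958977  0.10191944]
[ 0.67667494 -0.05540342  0.014     ]
[ 0.51328552 -0.07974304  0.014     ]
[0.64125915 0.19680099 0.014     ]
[0.4754123  0.17404919 0.014     ]
```

View pics/crop.png

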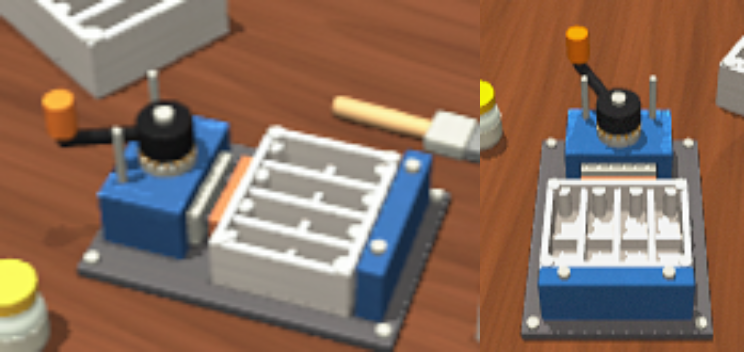

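The crop confirms the choice: the orange knob is on the black bar leading to the black hub, with two grey pins beside the hub. I'll refine the knob position with a tighter colour mask.

```bash
python3 - <<'E'
from h import *
from scipy.spatial.transform import Rotation as R
I={n:np.load(f"pics/{n}.npy") for n in("scene","side")}
bx={"scene":(175,150,215,185),"side":(220,125,250,155)}
r=[]
for n in I:
    for y,x in ((166,189),(140,234)): pass
    c,s=blob(I[n],(8,225,120),(20,255,255),bx[n]); print(n,c,s); r.append(ray(n,*c)); print(plane(n,*c,.139))
k=tri(r);print("knob",k)
# white cap on hub
r=[]
for n in I:
    c,s=blob(I[n],(0,0,170),(180,60,255),{"scene":(212,155,232,172),"side":(244,158,262,172)}[n]); print(n,c,s); r.append(ray(n,*c))
h=tri(r);print("hub",h, "r",np.linalg.norm((k-h)[:2]),"ang",np.degrees(np.arctan2(*(k-h)[1::-1])))
print(R.from_quat(ctrl.observe()["tcp_rot"]).as_matrix())
E
```

```text
Traceback (most recent call last):
  File "h.py", line 14, in blob
    n,l,s,c=cv2.connectedComponentsWithStats(m); i=1+np.argmax(s[1:,4]); return c[i],s[i]
                                                     ~~~~~~~~~^^^^^^^^^
ValueError: attempt to get argmax of an empty sequence
```

```bash
python3 - <<'E'
from h import *
from scipy.spatial.transform import Rotation as R
I={n:np.load(f"pics/{n}.npy") for n in("scene","side")}
for n,(u,v) in {"scene":(189,166),"side":(234,140)}.items(): print(cv2.cvtColor(I[n],cv2.COLOR_RGB2HSV)[v-3:v+4:3,u-14:u+6:2].tolist())
bx={"scene":(175,150,215,185),"side":(220,125,250,155)}
r=[]
for n in I:
    c,s=blob(I[n],(8,190,125),(20,255,255),bx[n]); print(n,c,s); r.append(ray(n,*c)); print(plane(n,*c,.139))
k=tri(r);print("knob",k)
r=[]
for n in I:
    c,s=blob(I[n],(0,0,150),(180,70,255),{"scene":(212,155,232,172),"side":(244,158,262,172)}[n]); print(n,c,s); r.append(ray(n,*c))
h=tri(r);print("hub",h, "r",np.linalg.norm((k-h)[:2]),"ang",np.degrees(np.arctan2(*(k-h)[1::-1])))
print(R.from_quat(ctrl.observe()["tcp_rot"]).as_matrix())
E
```

```text
[[[9, 156, 131], [10, 152, 124], [10, 155, 125], [10, 154, 124], [11, 187, 165], [18, 188, 251], [20, 182, 253], [17, 188, 251], [13, 203, 196], [10, 173, 131]], [[11, 155, 140], [11, 158, 142], [10, 153, 143], [10, 157, 140], [11, 168, 138], [12, 207, 184], [12, 207, 179], [11, 204, 166], [11, 205, 153], [12, 195, 128]], [[11, 157, 148], [10, 154, 147], [10, 156, 144], [10, 157, 141], [10, 155, 140], [12, 209, 178], [12, 205, 178], [12, 206, 165], [12, 205, 153], [12, 210, 130]]]
[[[11, 173, 159], [11, 176, 152], [11, 180, 142], [12, 175, 147], [10, 164, 152], [16, 243, 218], [19, 244, 241], [19, 244, 241], [19, 244, 238], [13, 239, 148]], [[11, 179, 157], [11, 180, 147], [11, 176, 146], [11, 170, 150], [11, 176, 154], [13, 239, 147], [13, 239, 164], [13, 240, 170], [13, 240, 165], [13, 239, 148]], [[11, 169, 157], [11, 169, 146], [11, 175, 143], [11, 173, 149], [11, 170, 156], [13, 241, 146], [14, 240, 165], [13, 240, 171], [14, 240, 165], [14, 238, 148]]]
scene [188.83146067 167.24719101] [184 159  10  14  89]
[ 0.65247966 -0.08831358  0.139     ]
side [234.0472973 140.75     ] [229 131  11  18 148]
[ 0.64759735 -0.09236493  0.139     ]
knob [ 0.64847436 -0.09231141  0.13665611]
scene [220.44 164.92] [218 163   6   5  25]
side [252.56 163.92] [250 162   6   5  25]
hub [ 0.5910976  -0.02998664  0.12208672] r 0.08471404000258223 ang -47.36704652677689
[[-9.00949062e-01  4.33924315e-01 -6.90773082e-04]
 [ 4.33924823e-01  9.00948530e-01 -9.97568084e-04]
 [ 1.89481945e-04 -1.19850162e-03 -9.99999264e-01]]
```

Emit:
apply_moves(plan=[[-0.05,-0.028,0,0,0,0,0.6],[-0.05,-0.028,0,0,0,0,0.6],[-0.05,-0.028,0,0,0,0,0.6],[-0.05,-0.028,0,0,0,0,0.6],[-0.05,-0.028,0,0,0,0,0.6],[-0.05,-0.028,0,0,0,0,0.6],[-0.05,-0.028,0,0,0,0,0.6],[-0.05,-0.028,0,0,0,0,0.6],[-0.05,-0.028,0,0,0,0,0.6],[-0.05,-0.028,0,0,0,0,0.6]])

```text
t: 1.35
ee_pos: [0.5684, 0.0246, 0.242]
tcp_rot: [0.223, 0.975, 0.0, -0.0]
ft_force: [0.4, 0.3, 0.6]
width: 0.598
grip_force: 0.0
```

Emit:
apply_moves(plan=[[-0.05,-0.028,0,0,0,0,0.6],[-0.05,-0.028,0,0,0,0,0.6],[0,0,0,0,0,0.18,0.6],[0,0,0,0,0,0.18,0.6],[0,0,0,0,0,0.18,0.6],[0,0,0,0,0,0.18,0.6],[0,0,0,0,0,0.18,0.6],[0,0,0,0,0,0.18,0.6],[0,0,0,0,0,0.04,0.6]])

```text
t: 2.48
ee_pos: [0.6333, -0.0675, 0.2418]
tcp_rot: [0.708, 0.707, -0.0, -0.0]
ft_force: [0.7, 0.6, -0.3]
width: 0.601
grip_force: 0.0
```

```bash
cat > w.py <<'E'
from h import *
from scipy.spatial.transform import Rotation as R
import sys
s=ctrl.observe(); p=optics.camera_params("wrist"); im=optics.grab_frame("wrist")
print(s["t"],s["ee_pos"],s["ft_force"],s["width"],s["q"].round(2)); print(R.from_quat(s["tcp_rot"]).as_matrix().round(3))
cv2.imwrite(f"pics/{sys.argv[1]}.png",im[...,::-1]); np.save("pics/w.npy",im)
c,b=blob(im,(8,190,125),(20,255,255)); print("knob px",c,b,plane("wrist",*c,.15,p))
E
python3 w.py w1
```

```text
2.475 [ 0.63329722 -0.06750324  0.24178893] [ 0.73182768  0.60108008 -0.27036119] 0.6005407886311245 [-0.24  0.41  0.25  1.41  0.    1.33]
[[ 0.001  1.    -0.001]
 [ 1.    -0.001  0.   ]
 [ 0.    -0.001 -1.   ]]
knob px [272.25458716 218.35321101] [257 205  33  42 436] [ 0.64778864 -0.08341485  0.15      ]
```

View pics/w1.png

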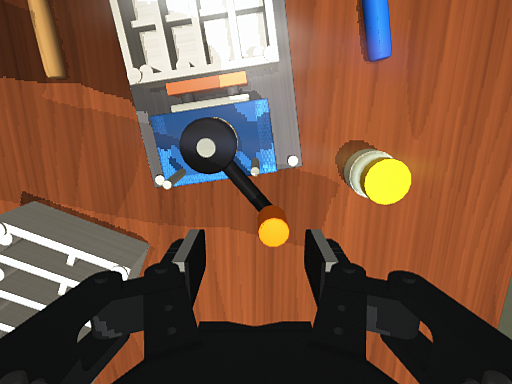

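The wrist view shows the knob top at (273,232) and the hub cap at (206,147). The pins are near (162,182) and (255,171), and the jar cap is clear at (387,181).

```bash
python3 - <<'E'
from h import *
for n,u,v,z in(("knob",273,232,.157),("knobup",273,232,.162),("cap",206,147,.122),("hub",208,146,.116),("pin",161,182,.128),("pin2",255,170,.128)): print(n,plane("wrist",u,v,z))
E
```

```text
knob [ 0.64809794 -0.09233044  0.157     ]
knobup [ 0.64777407 -0.09023411  0.162     ]
cap [ 0.5922798  -0.02908507  0.122     ]
hub [ 0.5930649  -0.02888082  0.116     ]
pin [ 0.55328973 -0.05816177  0.128     ]
pin2 [ 0.63395203 -0.04793331  0.128     ]
```

Emit:
apply_moves(plan=[[-0.0245,0.0147,0,0,0,0,0.6],[0,0,0.04,0,0,0,0.6],[0,0,0.036,0,0,0,0.6],[0,0,0.02,0,0,0,0.6],[0,0,0.01,0,0,0,0.6],[0,0,0,0,0,0,0.5],[0,0,0,0,0,0,0.4]])

```text
t: 3.4
ee_pos: [0.6487, -0.0921, 0.1373]
tcp_rot: [0.706, 0.708, 0.0, 0.001]
ft_force: [-1.0, -0.6, 0.8]
width: 0.401
grip_force: 0.0
```

```bash
python3 w.py w2
```

```text
3.4 [ 0.6486625  -0.09210886  0.13731558] [-1.00239303 -0.61318764  0.84308361] 0.4013574881544806 [-0.27  0.48  0.09  1.18 -0.    1.3 ]
[[-0.002  1.     0.001]
 [ 1.     0.002 -0.   ]
 [-0.     0.001 -1.   ]]
knob px [253.36393623 259.68004398] [ 224  220   60   79 3638] [ 0.64848331 -0.08933232  0.15      ]
```

View pics/w2.png

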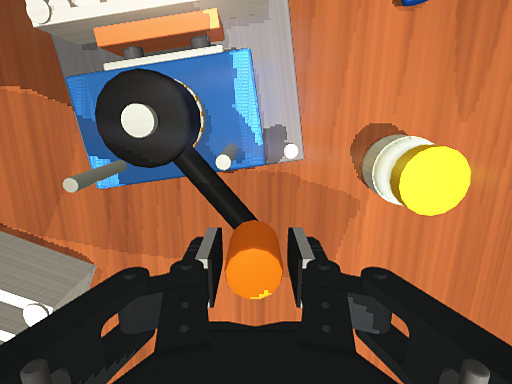

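```bash
cat > arc.py <<'E'
import sys,numpy as np
a,b,st=map(float,sys.argv[1:4]); n=max(1,round(abs(b-a)/st)); t=np.radians(np.linspace(a,b,n+1)) if 0 else np.linspace(a,b,n+1)
P=.085*np.c_[np.sin(t),np.cos(t)]; D=np.diff(P.round(4),axis=0)
print([[round(float(d[0]),4),round(float(d[1]),4)] for d in D]); print("start", P[0]+[-.030,.592],"end",P[-1]+[-.030,.592])
E
python3 arc.py -0.84 -2.06 0.101
```

```text
[[-0.0054, -0.0067], [-0.0047, -0.0072], [-0.004, -0.0077], [-0.0032, -0.008], [-0.0023, -0.0083], [-0.0015, -0.0086], [-0.0006, -0.0086], [0.0003, -0.0086], [0.0011, -0.0086], [0.002, -0.0084], [0.0029, -0.0081], [0.0037, -0.0078]]
start [-0.09329467  0.64873434] end [-0.10503012  0.55205654]
```

Emit:
apply_moves(plan=[[0,0,0,0,0,0,0.35],[-0.0054,-0.0067,0,0,0,0,0.35],[-0.0047,-0.0072,0,0,0,0,0.35],[-0.004,-0.0077,0,0,0,0,0.35],[-0.0032,-0.008,0,0,0,0,0.35]])

```text
t: 4.08
ee_pos: [0.6206, -0.1103, 0.1374]
tcp_rot: [0.706, 0.708, 0.002, 0.002]
ft_force: [10.8, 0.7, -1.6]
width: 0.351
grip_force: 5.4
```

```bash
python3 w.py w3; python3 - <<'E'
from h import *
im=optics.grab_frame("side"); cv2.imwrite("pics/s3.png",cv2.resize(im[100:200,190:310],(720,600),interpolation=cv2.INTER_CUBIC)[...,::-1])
c,s=blob(im,(8,190,125),(20,255,255),(220,125,290,165)); print(c,s)
E
```

```text
4.075 [ 0.62057498 -0.11029184  0.13740115] [10.82137549  0.68691035 -1.58199093] 0.35052842977931775 [-0.31  0.44  0.02  1.15  0.    1.26]
[[-0.002  1.     0.006]
 [ 1.     0.002 -0.001]
 [-0.001  0.006 -1.   ]]
knob px [261.64718976 254.24179188] [ 234  214   56   80 3594] [ 0.62405938 -0.10491399  0.15      ]
[245.35403727 137.1242236 ] [241 128  10  18 161]
```

Emit:
apply_moves(plan=[[-0.0023,-0.0083,0,0,0,0,0.35],[-0.0015,-0.0086,0,0,0,0,0.35],[-0.0006,-0.0086,0,0,0,0,0.35],[0.0003,-0.0086,0,0,0,0,0.35]])

```text
t: 4.68
ee_pos: [0.5861, -0.1143, 0.1372]
tcp_rot: [0.706, 0.708, 0.002, 0.002]
ft_force: [10.2, -1.7, -1.9]
width: 0.353
grip_force: 5.0
```

Emit:
apply_moves(plan=[[0.0011,-0.0086,0,0,0,0,0.35],[0.002,-0.0084,0,0,0,0,0.35],[0.0029,-0.0081,0,0,0,0,0.35]])

```text
t: 5.05
ee_pos: [0.561, -0.1083, 0.1371]
tcp_rot: [0.706, 0.708, 0.002, 0.002]
ft_force: [10.9, -1.0, -2.8]
width: 0.349
grip_force: 5.2
```

Emit:
apply_moves(plan=[[0.0005,-0.001,0,0,0,0,0.2],[0.0005,-0.001,0,0,0,0,0],[0,0,0,0,0,0,0],[0,0,0,0,0,0,0]])

```text
t: 5.55
ee_pos: [0.5593, -0.1074, 0.1373]
tcp_rot: [0.706, 0.708, 0.002, 0.002]
ft_force: [8.9, -0.9, -0.1]
width: 0.286
grip_force: 58.8
```

Emit:
apply_moves(plan=[[0,0,-0.003,0,0,0,0],[0,0,-0.003,0,0,0,0],[0,0,-0.003,0,0,0,0],[0,0,0,0,0,0,0]])

```text
t: 6.05
ee_pos: [0.5567, -0.1059, 0.1435]
tcp_rot: [0.706, 0.708, -0.0, -0.002]
ft_force: [0.8, 4.9, -7.3]
width: 0.284
grip_force: 62.6
```

```bash
python3 w.py w4; python3 arc.py -1.98 -0.80 0.147
```

```text
6.05 [ 0.55670713 -0.10589983  0.14351146] [ 0.8271654   4.89889192 -7.25167459] 0.2844559447215454 [-0.34  0.33 -0.13  1.11  0.    1.23]
[[-0.003  1.    -0.002]
 [ 1.     0.003  0.002]
 [ 0.002 -0.002 -1.   ]]
knob px [254.87848028 259.55104408] [ 227  221   57   78 3448] [ 0.55725548 -0.1063956   0.15      ]
[[-0.0041, 0.0118], [-0.0023, 0.0123], [-0.0006, 0.0125], [0.0014, 0.0125], [0.0031, 0.0121], [0.0049, 0.0115], [0.0066, 0.0107], [0.008, 0.0096]]
start [-0.10798223  0.5581803 ] end [-0.09097527  0.65122007]
```

```bash
python3 arc.py -2.0 -0.775 0.1531
```

```text
[[-0.0045, 0.0122], [-0.0026, 0.0128], [-0.0006, 0.013], [0.0014, 0.0129], [0.0034, 0.0126], [0.0052, 0.0119], [0.007, 0.0109], [0.0085, 0.0098]]
start [-0.10729028  0.55662752] end [-0.08947587  0.65272579]
```

Emit:
apply_moves(plan=[[0,0,-0.003,0,0,0,0],[0,0,0,0,0,0,0]])

```text
t: 6.35
ee_pos: [0.5566, -0.1059, 0.1478]
tcp_rot: [0.706, 0.708, 0.0, -0.001]
ft_force: [3.5, 5.0, -8.4]
width: 0.284
grip_force: 62.5
```

Emit:
apply_moves(plan=[[-0.0045,0.0122,0,0,0,0,0],[-0.0026,0.0128,0,0,0,0,0],[-0.0006,0.013,0,0,0,0,0]])

```text
t: 6.72
ee_pos: [0.5949, -0.1134, 0.1475]
tcp_rot: [0.706, 0.708, 0.0, -0.002]
ft_force: [-0.4, 8.3, -8.5]
width: 0.284
grip_force: 62.5
```

Emit:
apply_moves(plan=[[0.0014,0.0129,0,0,0,0,0],[0.0034,0.0126,0,0,0,0,0],[0.0052,0.0119,0,0,0,0,0],[0.007,0.0109,0,0,0,0,0],[0.0085,0.0098,0,0,0,0,0],[0,0,0,0,0,0,0]])

```text
t: 7.48
ee_pos: [0.6522, -0.0874, 0.1467]
tcp_rot: [0.706, 0.708, -0.001, -0.002]
ft_force: [-4.8, 4.6, -8.5]
width: 0.287
grip_force: 62.5
```

Emit:
apply_moves(plan=[[0,0,0.004,0,0,0,0],[0,0,0.004,0,0,0,0],[0,0,0.004,0,0,0,0],[0,0,0,0,0,0,0]])

```text
t: 7.98
ee_pos: [0.6528, -0.088, 0.1367]
tcp_rot: [0.706, 0.708, 0.0, -0.001]
ft_force: [-3.3, 6.3, 2.8]
width: 0.285
grip_force: 63.7
```

Emit:
apply_moves(plan=[[0,0,0,0,0,0,0.35],[0,0,0,0,0,0,0.35]])

```text
t: 8.22
ee_pos: [0.6538, -0.0893, 0.1368]
tcp_rot: [0.707, 0.708, 0.0, 0.001]
ft_force: [0.4, -0.1, 0.2]
width: 0.348
grip_force: 0.0
```

```bash
python3 w.py w5;python3 arc.py -0.775 -2.0 0.102
```

```text
8.225 [ 0.65377217 -0.0892798   0.13675228] [ 0.42272439 -0.11781078  0.1880728 ] 0.348370769688317 [-0.26  0.49  0.1   1.19 -0.    1.31]
[[-0.001  1.     0.001]
 [ 1.     0.001 -0.001]
 [-0.001  0.001 -1.   ]]
knob px [255.30550285 255.17891027] [ 226  215   59   80 3689] [ 0.65447907 -0.08398908  0.15      ]
[[-0.0059, -0.0064], [-0.0052, -0.0069], [-0.0044, -0.0074], [-0.0037, -0.0079], [-0.0029, -0.0082], [-0.002, -0.0084], [-0.0011, -0.0086], [-0.0003, -0.0087], [0.0006, -0.0086], [0.0015, -0.0086], [0.0024, -0.0083], [0.0032, -0.0081]]
start [-0.08947587  0.65272579] end [-0.10729028  0.55662752]
```

Emit:
apply_moves(plan=[[-0.0059,-0.0064,0,0,0,0,0.35],[-0.0052,-0.0069,0,0,0,0,0.35],[-0.0044,-0.0074,0,0,0,0,0.35],[-0.0037,-0.0079,0,0,0,0,0.35]])

```text
t: 8.78
ee_pos: [0.6274, -0.109, 0.1374]
tcp_rot: [0.706, 0.708, 0.002, 0.003]
ft_force: [11.8, 0.1, -1.7]
width: 0.35
grip_force: 5.8
```

Emit:
apply_moves(plan=[[-0.0029,-0.0082,0,0,0,0,0.35],[-0.002,-0.0084,0,0,0,0,0.35]])

```text
t: 9.02
ee_pos: [0.6105, -0.1139, 0.1373]
tcp_rot: [0.706, 0.708, 0.002, 0.003]
ft_force: [11.5, -0.3, -0.3]
width: 0.351
grip_force: 5.5
```

Emit:
apply_moves(plan=[[-0.0011,-0.0086,0,0,0,0,0.35],[-0.0003,-0.0087,0,0,0,0,0.35]])

```text
t: 9.28
ee_pos: [0.5932, -0.1152, 0.1372]
tcp_rot: [0.706, 0.708, 0.002, 0.003]
ft_force: [11.6, -0.3, -1.3]
width: 0.351
grip_force: 5.9
```

Emit:
apply_moves(plan=[[0.0006,-0.0086,0,0,0,0,0.35],[0.0015,-0.0086,0,0,0,0,0.35]])

```text
t: 9.52
ee_pos: [0.5762, -0.1131, 0.1372]
tcp_rot: [0.706, 0.708, 0.002, 0.003]
ft_force: [11.8, -0.5, -2.6]
width: 0.354
grip_force: 6.4
```

Emit:
apply_moves(plan=[[0.0024,-0.0083,0,0,0,0,0.35],[0.0032,-0.0081,0,0,0,0,0.35]])

```text
t: 9.78
ee_pos: [0.5601, -0.1075, 0.1371]
tcp_rot: [0.706, 0.708, 0.002, 0.003]
ft_force: [14.2, -0.3, -4.5]
width: 0.351
grip_force: 7.2
```

```bash
python3 w.py w6; python3 - <<'E'
from h import *
a=optics.grab_frame("scene")[130:240,170:320];b=np.load("pics/w.npy")
cv2.imwrite("pics/v6.png",np.hstack([cv2.resize(a,(400,293)),cv2.resize(b,(390,293))])[...,::-1])
E
```

```text
9.775 [ 0.56007253 -0.10752276  0.13714515] [14.16552762 -0.33797791 -4.53064681] 0.3514919831106949 [-0.34  0.34 -0.14  1.09  0.    1.23]
[[-0.002  1.     0.007]
 [ 1.     0.002 -0.001]
 [-0.001  0.007 -1.   ]]
knob px [262.08753709 261.30712166] [ 235  223   55   76 3370] [ 0.56373647 -0.10547795  0.15      ]
```

View pics/v6.png

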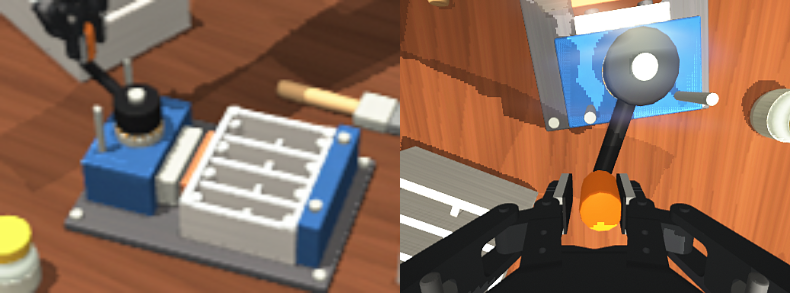

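Scene crop: the pad is against the mould and the mould is against the backstop. Pull is about 13.3 N and rising, where the free run read 10.4 N. I'll continue slowly.

Emit:
apply_moves(plan=[[0,0,0.002,0,0,0,0.35],[0.0014,-0.0031,0,0,0,0,0.35],[0.0014,-0.0031,0,0,0,0,0.35]])

```text
t: 10.25
ee_pos: [0.5549, -0.1049, 0.1361]
tcp_rot: [0.706, 0.708, 0.003, 0.004]
ft_force: [15.4, 0.3, 0.9]
width: 0.352
grip_force: 7.6
```

Emit:
apply_moves(plan=[[0.0015,-0.003,0,0,0,0,0.35],[0.0015,-0.003,0,0,0,0,0.35]])

```text
t: 10.5
ee_pos: [0.5491, -0.102, 0.1361]
tcp_rot: [0.706, 0.708, 0.003, 0.004]
ft_force: [16.3, -1.1, 0.7]
width: 0.351
grip_force: 8.0
```

Emit:
apply_moves(plan=[[-0.001,0.002,0,0,0,0,0.4],[0,0.001,0,0,0,0,0.6],[0,0,0,0,0,0,0.6],[0,0,-0.02,0,0,0,0.6],[0,0,-0.04,0,0,0,0.6],[0,0,-0.06,0,0,0,0.6],[0,0,0,0,0,0,0.6]])

```text
t: 11.38
ee_pos: [0.5493, -0.1023, 0.2587]
tcp_rot: [0.706, 0.708, 0.001, 0.003]
ft_force: [-0.2, 0.3, -0.9]
width: 0.603
grip_force: 0.0
```

```bash
python3 w.py w7; python3 - <<'E'
from h import *
a=optics.grab_frame("scene");b=optics.grab_frame("side");r=[]
for n,im,bx in(("scene",a,(175,120,235,185)),("side",b,(220,120,300,165))):
    c,s=blob(im,(8,190,125),(20,255,255),bx); print(n,c,s); r.append(ray(n,*c))
print(tri(r))
cv2.imwrite("pics/v7.png",np.hstack([cv2.resize(a[100:250,150:350],(400,300)),cv2.resize(b[80:280,180:330],(225,300))])[...,::-1])
E
```

```text
11.375 [ 0.54929869 -0.10233055  0.25866545] [-0.17220771  0.32955755 -0.86578465] 0.6027273799214194 [-0.33  0.27  0.07  1.37 -0.    1.23]
[[-0.002  1.     0.007]
 [ 1.     0.002 -0.002]
 [-0.003  0.007 -1.   ]]
knob px [262.83157895 201.29924812] [248 187  31  29 665] [ 0.5574069  -0.10925261  0.15      ]
scene [202.59183673 144.64285714] [199 138   8  14  98]
side [271.03954802 139.55367232] [266 131  11  18 177]
[ 0.55678193 -0.10679089  0.14064458]
```

View pics/v7.png

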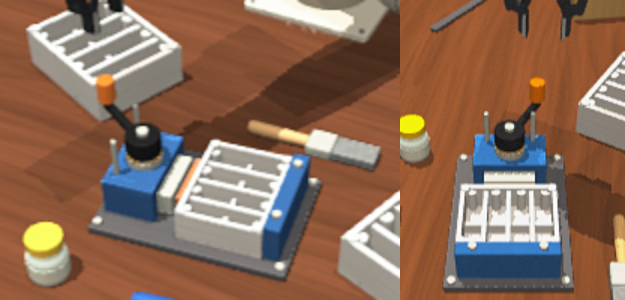

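The lever is back about 0.08 rad and the knob reads slightly high. I'll re-hook it gently and feel whether it is in mesh and still loaded.

Emit:
apply_moves(plan=[[-0.004,0.0075,0.02,0,0,0,0.6],[0,0,0.05,0,0,0,0.6],[0,0,0.04,0,0,0,0.6],[0,0,0.01,0,0,0,0.6],[0,0,0,0,0,0,0.45],[0,0,0,0,0,0,0.35],[0,0,0,0,0,0,0.35]])

```text
t: 12.4
ee_pos: [0.5563, -0.106, 0.1356]
tcp_rot: [0.706, 0.708, 0.0, 0.001]
ft_force: [0.5, 0.3, 0.1]
width: 0.348
grip_force: 0.0
```

Emit:
apply_moves(plan=[[0.0013,-0.003,0,0,0,0,0.35],[0.0,0,0,0,0,0,0.35]])

```text
t: 12.65
ee_pos: [0.5531, -0.1045, 0.135]
tcp_rot: [0.706, 0.708, 0.0, 0.001]
ft_force: [1.6, -0.1, 1.9]
width: 0.349
grip_force: 1.0
```

Emit:
apply_moves(plan=[[0.0007,-0.0015,0,0,0,0,0.35],[0.0007,-0.0015,0,0,0,0,0.35]])

```text
t: 12.9
ee_pos: [0.551, -0.1033, 0.1349]
tcp_rot: [0.706, 0.708, 0.001, 0.001]
ft_force: [8.9, -0.6, 1.1]
width: 0.349
grip_force: 4.3
```

Emit:
apply_moves(plan=[[0.0008,-0.0015,0,0,0,0,0.35],[0.0008,-0.0015,0,0,0,0,0.35]])

```text
t: 13.15
ee_pos: [0.5495, -0.1019, 0.1352]
tcp_rot: [0.706, 0.708, 0.002, 0.002]
ft_force: [15.4, -0.1, -0.9]
width: 0.353
grip_force: 7.5
```

Emit:
apply_moves(plan=[[0.0008,-0.0015,0,0,0,0,0.35],[0.0008,-0.0015,0,0,0,0,0.35]])

```text
t: 13.4
ee_pos: [0.5471, -0.1004, 0.1353]
tcp_rot: [0.706, 0.708, 0.002, 0.003]
ft_force: [16.6, -0.4, -2.0]
width: 0.352
grip_force: 8.2
```

Slow pull is about 14.5 N at the knob: in mesh and firmly clamped. Letting go.

Emit:
apply_moves(plan=[[-0.001,0.003,0,0,0,0,0.45],[0,0,0,0,0,0,0.6],[0,0,0,0,0,0,0.6],[0,0,-0.02,0,0,0,0.6],[0,0,-0.05,0,0,0,0.6],[0,0,-0.05,0,0,0,0.6],[0,0,0,0,0,0,0.6],[0,0,0,0,0,0,0.6]])

```text
t: 14.4
ee_pos: [0.5463, -0.1008, 0.2536]
tcp_rot: [0.706, 0.708, -0.0, -0.0]
ft_force: [0.3, 0.6, 0.3]
width: 0.603
grip_force: 0.0
```

```bash
python3 - <<'E'
from h import *
from rig import ticket
r=[]
for n,bx in(("scene",(175,120,235,185)),("side",(220,120,300,165))):
    im=optics.grab_frame(n); c,s=blob(im,(8,190,125),(20,255,255),bx); r.append(ray(n,*c))
k=tri(r); print(k, ctrl.observe()["ft_force"], np.arctan2(k[1]+.0295,k[0]-.592))
print(ticket.hand_in())
E
```

```text
[ 0.55503269 -0.10587021  0.13995597] [ 0.49448502  0.25151233 -0.41572027] -2.0216059460910745
the job is handed in; nothing more can be done
None
```

The mould is clamped between the jaw and the backstop at a slow pull of about 14.5 N on the knob, the lever was left in its serrations by feel (not confirmed from the pictures), the gripper is clear, and the job was handed in at about 14.5 s.

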